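# Open the full tablet bottle at the mahjong table

### The job

Two twin tablet bottles stand on the mahjong table, one full and one nearly used up, and only the weight tells them apart: pick up a bottle, still closed, to feel which is the full one, and set it back upright where it stood. Then open the full one, pressing its safety cap down and turning it free, and finish while holding that cap in the gripper, level and a few centimetres straight above the open bottle. Keep both bottles standing in their places, leave the nearly empty one closed and the rest of the table undisturbed.

Things in the scene. Friction and masses are not known exactly. Their poses are not given: they have to be found in the camera images.
- bottle_a: white tablet bottle a, one of two twins standing loose on the table: round body 64 mm across to 64 mm high, sloping shoulder, neck with its mouth at 92 mm. Origin: centre of the underside; z up its axis. Full it weighs 0.32 to 0.42 kg with cap, nearly empty about 0.1 kg; which is full cannot be seen. Pushing its cap down keeps it from turning on the table.
- bottle_b: white tablet bottle b, one of two twins standing loose on the table: round body 64 mm across to 64 mm high, sloping shoulder, neck with its mouth at 92 mm. Origin: centre of the underside; z up its axis. Full it weighs 0.32 to 0.42 kg with cap, nearly empty about 0.1 kg; which is full cannot be seen. Pushing its cap down keeps it from turning on the table.
- cap_a: white ribbed cap of bottle_a, 52 mm across, 22 high. Origin: centre of its underside, 82.5 mm up the closed bottle. To open: push down 4 to 6 mm (spring 4 N, 10 N at the bottom), turn anticlockwise from above while down (free after 32 to 52 degrees, firm stop at 60 to 80), lift. Otherwise it stays locked; the closed bottle can be lifted by it.
- cap_b: white ribbed cap of bottle_b, 52 mm across, 22 high. Origin: centre of its underside, 82.5 mm up the closed bottle. To open: push down 4 to 6 mm (spring 4 N, 10 N at the bottom), turn anticlockwise from above while down (free after 32 to 52 degrees, firm stop at 60 to 80), lift. Otherwise it stays locked; the closed bottle can be lifted by it.
- table: folding teak card table, 980 mm square; its top is the work surface, height 0
- teacup: white porcelain teacup without handle, 74 mm across, 58 mm high; origin: centre of its underside. Leave alone.
- ashtray: squat jade-green glass ashtray, 104 mm across, 36 mm high; origin: centre of its underside. Leave alone.
- remote: black television remote control lying flat, 165 x 46 x 18 mm, long along its x; origin: centre of its underside. Leave alone.
- die_a: ivory acrylic die, 16 mm cube; origin: centre of its underside. Leave alone.
- die_b: ivory acrylic die, 16 mm cube; origin: centre of its underside. Leave alone.
- tile_a: loose mahjong tile lying face up, 40 x 30 x 22 mm, long along its x; origin: centre of its underside. Leave alone.
- tile_b: loose mahjong tile lying face up, 40 x 30 x 22 mm, long along its x; origin: centre of its underside. Leave alone.
- tile_c: loose mahjong tile lying face up, 40 x 30 x 22 mm, long along its x; origin: centre of its underside. Leave alone.
There are look-alikes about, which are no part of the job. What is shaped like the cap_b but black or orange is not meant. Leave any brown or purple look-alike of the cap_a alone.

How it is judged:
On the way, in this order (a step that is already met when the one before it is completed fails the run):
1. a bottle, still closed, is lifted clear of the table to feel its weight (((height (world z) of bottle_a above 0.008 m and z of cap_a in the frame of bottle_a below 0.0875 m and contact force between bottle_a and table below 0.05 N) or (height (world z) of bottle_b above 0.008 m and z of cap_b in the frame of bottle_b below 0.0875 m and contact force between bottle_b and table below 0.05 N))), for 0.2 s.
2. with both bottles standing, a safety cap is pressed down on its bottle (height (world z) of each of bottle_a, bottle_b below 0.004 m and (z of cap_a in the frame of bottle_a below 0.08 m or z of cap_b in the frame of bottle_b below 0.08 m)), for 0.1 s.
At the end, for the whole second after the job is handed in: Gripper holds the full bottle's cap at rest, level to 0.35 rad, underside 15 to 130 mm above its mouth, within 35 mm of its axis. Both bottles stand upright (0.08 rad) within 60 mm of their start, the other still capped, the full one (over 1.8 N on the table) untouched (((contact force between bottle_a and table above 1.8 N and contact force between the arm and bottle_a below 0.2 N and contact force between the fingers and cap_a above 1 N and contact force between cap_a and bottle_a below 0.1 N and contact force between cap_a and table below 0.1 N and z of cap_a in the frame of bottle_a between 0.107 and 0.222 m and horizontal distance between cap_a and bottle_a below 0.035 m and angle between cap_a's own z axis and vertical below 0.35 rad and linear speed of cap_a below 0.05 m/s and z of cap_b in the frame of bottle_b below 0.0875 m and horizontal distance between cap_b and bottle_b below 0.006 m and contact force between the arm and bottle_b below 0.1 N and contact force between the arm and cap_b below 0.1 N) or (contact force between bottle_b and table above 1.8 N and contact force between the arm and bottle_b below 0.2 N and contact force between the fingers and cap_b above 1 N and contact force between cap_b and bottle_b below 0.1 N and contact force between cap_b and table below 0.1 N and z of cap_b in the frame of bottle_b between 0.107 and 0.222 m and horizontal distance between cap_b and bottle_b below 0.035 m and angle between cap_b's own z axis and vertical below 0.35 rad and linear speed of cap_b below 0.05 m/s and z of cap_a in the frame of bottle_a below 0.0875 m and horizontal distance between cap_a and bottle_a below 0.006 m and contact force between the arm and bottle_a below 0.1 N and contact force between the arm and cap_a below 0.1 N)) and angle between each of bottle_a, bottle_b's own z axis and vertical below 0.08 rad and height (world z) of each of bottle_a, bottle_b below 0.004 m and distance of each of bottle_a, bottle_b from where it was at the start of the episode below 0.06 m); the arm keeps its last pose, push and grip.
It fails at once if a bottle is tipped by more than 0.6 rad (angle between any of bottle_a, bottle_b's own z axis and vertical above 0.6 rad).
It fails at once if the teacup, ashtray, dice, tiles or remote control are moved by more than 20 mm (distance of any of teacup, ashtray, die_a, die_b, tile_a, tile_b, tile_c, remote from where it was at the start of the episode above 0.02 m).
It fails at once if the cap of the nearly empty bottle is taken off (a light bottle, standing untouched on the table, is open) ((z of cap_a in the frame of bottle_a above 0.12 m and contact force between bottle_a and table between 0.3 and 1.5 N and contact force between the arm and bottle_a below 0.05 N) or (z of cap_b in the frame of bottle_b above 0.12 m and contact force between bottle_b and table between 0.3 and 1.5 N and contact force between the arm and bottle_b below 0.05 N)).
It also fails if it takes over 51 s, if anything falls off the work surface, if the arm or the gripper's body presses on something with over 40 N, if the wrist force passes 120 N, or if a joint passes its speed limit or range.

### The arm

A 6-joint arm with a two-finger parallel gripper is mounted at the origin on the work surface. World frame = base frame: x ahead of the robot, y to its left, z up, the work surface at z = 0. Lengths are in m, angles in rad, forces in N, time in s.
With the tool pointing down it reaches from about 0.3 to 0.825 m from the base axis. Payload 5.4 kg.
Tool frame: the origin (TCP) lies midway between the tips of the shut fingers; the grasp point (between the pads) lies 19 mm behind it; z points along the fingers, y is the line along which they close (so a half turn about z gives the same grasp; the last joint's range is limited). The gripper opens to 92 mm and grips with 3 to 60 N. Pads are 20 mm wide; open, the fingers measure 128 mm over their backs; the gripper's body (75 mm by 189 mm) begins 69 mm behind the grasp point.
Start: joints at [1.002, 0.158, 1.597, -0, 1.386, -0.21], TCP at [0.202, 0.538, 0.215] pointing down, gripper open.
Joint ranges: [-2.91, 2.91], [-0.94, 2.29], [0.18, 2.7], [-1.29, 4.43], [0.17, 2.64], [-3, 3]. Speed limits (rad/s): [2.57, 2.57, 3.14, 3.14, 3.14, 3.14].

### API

Orientations are given as a rotation vector (axis times angle).
In Python, from bench import sensors, eyes, job gives the robot as it stands. The module is installed in compiled form; this text tells all that it offers.
- The arm moves only by the tool move_arm, never from a script. Its argument "targets" is a list of rows, each an object with "travel": the shift along the tool's x, y, z in m, a list of three; "turn": the turn, a rotation vector about the tool's x, y, z in rad, a list of three. A call has exactly 8 rows; each row is the pose to reach, as a shift and turn from the pose commanded when the call began, along the tool's axes at that moment; what a row does not reach only later rows make up. A row lasts 1/10 s, in which the tool goes at most 50 mm and 8.59 degrees, less where a joint would pass 70% of its speed; a pose out of reach is approached as far as the arm can. A call with a gripper value outside its range is refused whole. "hand" is the opening, from 0 (shut) to 1 (fully open), set as the call begins (left out, the last holds). The fingers move at their own pace and stop on an object; the grip force is fixed at half the most. Time passes only in rows, so rows that repeat a pose let the fingers close, or fill a call up. It gives the time, the measured TCP pose, the force, the opening and the grip force at its end, in the units of the state.
- sensors.observe(): the state, without advancing time (a new reading comes with each control period).
- eyes.snapshot(name): name is "side" or "top"; returns a dict with "img" (420x560x3 uint8, blue, green, red), "mtx" (3x3 intrinsics, pixels), "dist" ([k1, k2, p1, p2, k3] as OpenCV has them; the pictures are not rectified), "rvec" (rotation vector, rad) and "tvec" (3), from world to camera coordinates, as OpenCV has them. Camera axes: x right, y down, z forward; pixel columns grow to the right and rows downward; lengths in m; the calibration is good to about 2 mm. A picture is of the moment at which its call begins. There is no depth.
- job.job_done(): hands the job in; it is judged then, once.
The state is a dict: "clock": time; "q": joint angles; "qvel": joint speeds; "joint_torque": joint torques, N m; "tool_pos": TCP position; "tool_rot": TCP orientation; "ft_force": force on the tool from outside, world axes, zero at the start; "ft_torque": the same for the moment, N m; "gripper_width": finger opening in m; "grip_force": force on a finger pad.
Only numpy, scipy, OpenCV 4.12 (cv2) and the standard library are available. Lean on these libraries where they do the work, as an engineer would, in place of code of your own. Each camera call takes 0.05 s, during which the arm holds its last target. There are 200 camera calls.

## Working session

There is one attempt and no reset: what is moved stays moved. The work goes in short steps, Python scripts to look and compute and a tool call to move; the robot and the scene stay as the last step left them, time stands still between calls to the robot, and variables do not carry over. Pictures are saved under pics/ and viewed, at most 10 in all, crops included, and the job is handed in when it is done.

Besides the shell and the picture viewer there is one more tool, called by a JSON object that holds its "op" and its "data". move_arm: Moves the arm, as the interface text tells. Its arguments: {"type":"object","properties":{"targets":{"type":"array"},"hand":{"type":"number"}},"required":["targets"]}

```bash
mkdir -p pics
python3 - <<'E'
from bench import sensors, eyes
import cv2,pickle
d={}
for n in("side","top"):
    d[n]=eyes.snapshot(n); cv2.imwrite(f"pics/{n}0.png",d[n]["img"]); print(n,d[n]["rvec"],d[n]["tvec"],d[n]["mtx"],d[n]["dist"])
pickle.dump(d,open("s0.pkl","wb"))
print(sensors.observe())
E
```

```text
side [ 0.44791567 -2.72146058  1.16197076] [0.5138689  0.17261815 0.78791586] [[398.85212167   0.         279.87778919]
 [  0.         398.85212167 206.49337621]
 [  0.           0.           1.        ]] [0.00461941 0.         0.         0.         0.        ]
top [ 2.10824217 -2.15338222  0.23522343] [-0.00438075  0.53498103  0.83416337] [[435.65741539   0.         279.06186713]
 [  0.         435.65741539 214.25386923]
 [  0.           0.           1.        ]] [-0.06217458  0.          0.          0.          0.        ]
{'clock': 0.1, 'q': array([ 1.00189387e+00,  1.58977404e-01,  1.59807054e+00, -3.82503850e-06,
        1.38620856e+00, -2.10077229e-01]), 'qvel': array([ 0.00081996, -0.00052809, -0.00340386,  0.00114421, -0.00242394,
       -0.0007805 ]), 'joint_torque': array([-1.30421486e-03, -3.86503601e+01, -3.22961140e+01,  7.02276500e-02,
        3.39802320e-02, -5.95405436e-05]), 'tool_pos': array([0.20162919, 0.53789823, 0.21374014]), 'tool_rot': array([-5.60508999e-01, -3.09054701e+00,  2.41958116e-03]), 'ft_force': array([ 0.76608266,  1.07954997, -0.26436906]), 'ft_torque': array([-0.03710343, -0.02177401,  0.0178185 ]), 'grip_force': 0.0, 'gripper_width': 0.09172569336212318}
```

View pics/top0.png

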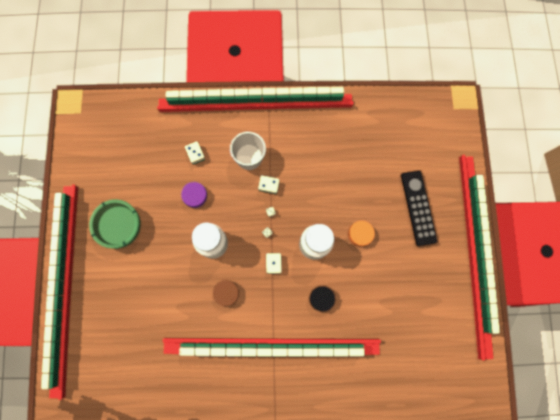

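View pics/side0.png

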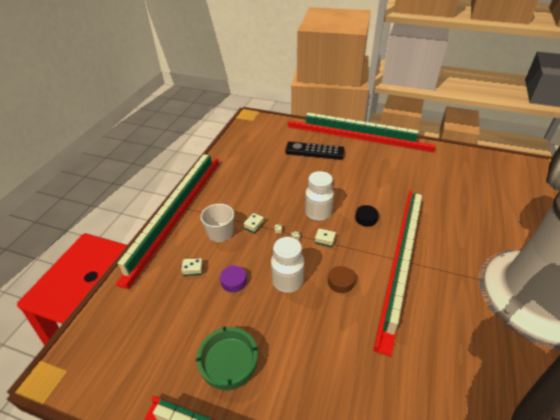

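```bash
cat > h.py <<'E'
import cv2,numpy as np
from scipy.spatial.transform import Rotation as R
def ray(s,px):
    u=cv2.undistortPoints(np.array([[px]],float),s["mtx"],s["dist"])[0,0]
    M=cv2.Rodrigues(s["rvec"])[0]; c=-M.T@np.ravel(s["tvec"])
    return c,M.T@np.array([u[0],u[1],1])
def onz(s,px,z):
    c,d=ray(s,px); return c+d*(z-c[2])/d[2]
def proj(s,p): return cv2.projectPoints(np.array([p],float),s["rvec"],s["tvec"],s["mtx"],s["dist"])[0][0,0]
def white(s):
    h=cv2.cvtColor(s["img"],cv2.COLOR_BGR2HSV)
    return ((h[...,1]<60)&(h[...,2]>120)).astype(np.uint8)*255
def toolshift(o,w): return R.from_rotvec(o["tool_rot"]).inv().apply(np.array(w)-o["tool_pos"])
E
python3 - <<'E'
import pickle; from h import *
d=pickle.load(open("s0.pkl","rb"))
for n,cs in(("top",((207,237),(318,240))),("side",((288,250),(320,183)))):
    s=d[n]
    for c in cs:
        m=white(s); k=np.zeros_like(m); cv2.circle(k,c,38,255,-1); m&=k
        nn,l,st,ce=cv2.connectedComponentsWithStats(m); i=1+np.argmax(st[1:,4]); print(n,c,st[i],ce[i])
        g=s["img"].min(2)
        b=((g>225)&(l==i)).astype(np.uint8); nn,l2,st2,ce2=cv2.connectedComponentsWithStats(b)
        j=1+np.argmax(st2[1:,4]); print("  bright",st2[j],ce2[j],onz(s,ce2[j],.1045))
crops=[cv2.resize(d["top"]["img"][195:285,165:265],None,fx=4,fy=4),cv2.resize(d["top"]["img"][195:285,280:380],None,fx=4,fy=4)]
cv2.imwrite("pics/crop.png",np.hstack(crops))
E
```

```text
top (207, 237) [192 223  34  34 897] [208.34225195 239.41471572]
  bright [193 224  26  26 542] [205.39667897 236.25461255] [0.48476777 0.12596509 0.1045    ]
top (318, 240) [300 224  34  34 894] [316.67114094 240.39709172]
  bright [303 225  30  26 567] [318.23280423 237.54144621] [ 0.47807301 -0.08751518  0.1045    ]
side (288, 250) [ 272  237   31   40 1028] [287.02431907 257.02529183]Traceback (most recent call last):
  File "<stdin>", line 10, in <module>
    return _wrapfunc(a, 'argmax', axis=axis, out=out, **kwds)
    return bound(*args, **kwds)
ValueError: attempt to get argmax of an empty sequence
```

Run:
```python
import pickle; from h import *
from bench import sensors
d=pickle.load(open("s0.pkl","rb"))
P=[(.485,.126,0),(.478,-.0865,0)]
t=np.linspace(0,2*np.pi,60,endpoint=False); out=[]
for n in("top","side"):
    s=d[n]; row=[]
    for p in P:
        c=proj(s,(p[0],p[1],.06)).astype(int); x0,y0=c[0]-38,c[1]-34
        im=cv2.resize(s["img"][y0:y0+68,x0:x0+76],None,fx=4,fy=4,interpolation=cv2.INTER_CUBIC)
        for z,r,col in((.1045,.026,(0,0,255)),(.0825,.026,(0,160,0)),(.064,.032,(255,0,0)),(0,.032,(255,0,255))):
            q=[(proj(s,(p[0]+r*np.cos(a),p[1]+r*np.sin(a),z))-(x0,y0)+.5)*4-.5 for a in t]
            cv2.polylines(im,[np.round(q).astype(int)],True,col,1)
        row.append(im)
    out.append(np.hstack(row))
cv2.imwrite("pics/crop.png",np.vstack(out))
o=sensors.observe()
for p in P: print(toolshift(o,(p[0],p[1],.084)))
```

```text
[-0.41001549 -0.28594063  0.13006509]
[-0.47808581 -0.48736453  0.13036965]
```

View pics/crop.png

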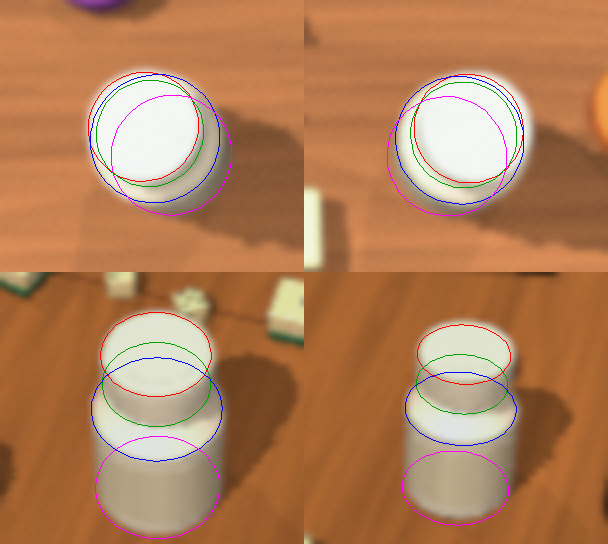

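White bottles at top-view pixels (205,236) and (318,238); the purple (194,195), brown (226,293), orange (362,233) and black (322,298) discs are the look-alikes named in the task and lie on the table. The crop confirms both white capped bottles, at about (0.485, 0.126) and (0.478, -0.088). I'll start with the left one.

{"op": "move_arm", "data": {"targets": [{"travel": [-0.04,-0.028,0],"turn": [0,0,0]},{"travel": [-0.08,-0.056,0],"turn": [0,0,0]},{"travel": [-0.12,-0.084,0],"turn": [0,0,0]},{"travel": [-0.16,-0.112,0],"turn": [0,0,0]},{"travel": [-0.2,-0.14,0],"turn": [0,0,0]},{"travel": [-0.24,-0.168,0],"turn": [0,0,0]},{"travel": [-0.28,-0.196,0],"turn": [0,0,0]},{"travel": [-0.32,-0.224,0],"turn": [0,0,0]}], "hand": 1}}

```text
clock: 0.9
tool_pos: [0.4234, 0.2144, 0.2144]
tool_rot: [-0.561, -3.091, -0.0]
ft_force: [1.2, 0.3, -0.0]
gripper_width: 0.0921
grip_force: 0.0
```

{"op": "move_arm", "data": {"targets": [{"travel": [-0.03,-0.02,0],"turn": [0,0,0]},{"travel": [-0.06,-0.04,0],"turn": [0,0,0]},{"travel": [-0.09,-0.062,0],"turn": [0,0,0]},{"travel": [-0.09,-0.062,0.02],"turn": [0,0,0]},{"travel": [-0.09,-0.062,0.05],"turn": [0,0,0]},{"travel": [-0.09,-0.062,0.08],"turn": [0,0,0]},{"travel": [-0.09,-0.062,0.08],"turn": [0,0,0]},{"travel": [-0.09,-0.062,0.08],"turn": [0,0,0]}]}}

```text
clock: 1.7
tool_pos: [0.4851, 0.1266, 0.1347]
tool_rot: [-0.56, -3.09, 0.0]
ft_force: [-0.7, -0.0, 0.3]
gripper_width: 0.0919
grip_force: 0.0
```

Run:
```python
from h import *
from bench import sensors,eyes
o=sensors.observe(); print(o["clock"],o["tool_pos"],o["tool_rot"],o["q"],o["ft_force"]); print(toolshift(o,(.485,.126,.084)))
```

```text
1.7 [0.48506554 0.12663304 0.13468191] [-5.60286174e-01 -3.09005454e+00  3.42587265e-04] [ 1.38511758e-02  4.58758391e-02  1.88281721e+00  7.88418612e-06
  1.21407358e+00 -1.19820705e+00] [-0.68793687 -0.02800616  0.25487232]
[-0.00021644 -0.00059444  0.05068196]
```

{"op": "move_arm", "data": {"targets": [{"travel": [0,0,0],"turn": [0,0,0.14]},{"travel": [0,0,0],"turn": [0,0,0.28]},{"travel": [0,0,0],"turn": [0,0,0.42]},{"travel": [0,0,0],"turn": [0,0,0.56]},{"travel": [0,0,0],"turn": [0,0,0.7]},{"travel": [0,0,0],"turn": [0,0,0.84]},{"travel": [0,0,0],"turn": [0,0,0.98]},{"travel": [0,0,0],"turn": [0,0,0.98]}]}}

```text
clock: 2.5
tool_pos: [0.4869, 0.1268, 0.1369]
tool_rot: [1.948, 2.461, 0.004]
ft_force: [0.6, 0.1, 0.1]
gripper_width: 0.0918
grip_force: 0.0
```

{"op": "move_arm", "data": {"targets": [{"travel": [0,0,0.015],"turn": [0,0,0]},{"travel": [0,0,0.03],"turn": [0,0,0]},{"travel": [0,0,0.04],"turn": [0,0,0]},{"travel": [0,0,0.045],"turn": [0,0,0]},{"travel": [0,0,0.05],"turn": [0,0,0]},{"travel": [0,0,0.05],"turn": [0,0,0]},{"travel": [0,0,0.05],"turn": [0,0,0]},{"travel": [0,0,0.05],"turn": [0,0,0]}]}}

```text
clock: 3.3
tool_pos: [0.4858, 0.1266, 0.0851]
tool_rot: [1.949, 2.463, 0.001]
ft_force: [0.8, -0.2, 0.7]
gripper_width: 0.0918
grip_force: 0.0
```

{"op": "move_arm", "data": {"targets": [{"travel": [0,0,0],"turn": [0,0,0]},{"travel": [0,0,0],"turn": [0,0,0]},{"travel": [0,0,0],"turn": [0,0,0]},{"travel": [0,0,0],"turn": [0,0,0]},{"travel": [0,0,0],"turn": [0,0,0]},{"travel": [0,0,0],"turn": [0,0,0]},{"travel": [0,0,0],"turn": [0,0,0]},{"travel": [0,0,0],"turn": [0,0,0]}], "hand": 0}}

```text
clock: 4.1
tool_pos: [0.4852, 0.1266, 0.0846]
tool_rot: [-1.949, -2.463, 0.0]
ft_force: [-1.4, -0.9, 0.8]
gripper_width: 0.052
grip_force: 30.0
```

Gripped at 52 mm. Lift 30 mm to weigh it.

{"op": "move_arm", "data": {"targets": [{"travel": [0,0,-0.006],"turn": [0,0,0]},{"travel": [0,0,-0.012],"turn": [0,0,0]},{"travel": [0,0,-0.018],"turn": [0,0,0]},{"travel": [0,0,-0.024],"turn": [0,0,0]},{"travel": [0,0,-0.03],"turn": [0,0,0]},{"travel": [0,0,-0.03],"turn": [0,0,0]},{"travel": [0,0,-0.03],"turn": [0,0,0]},{"travel": [0,0,-0.03],"turn": [0,0,0]}]}}

```text
clock: 4.9
tool_pos: [0.4851, 0.1266, 0.1143]
tool_rot: [-1.949, -2.463, 0.001]
ft_force: [0.2, 0.4, -3.6]
gripper_width: 0.0518
grip_force: 30.0
```

{"op": "move_arm", "data": {"targets": [{"travel": [0,0,0],"turn": [0,0,0]},{"travel": [0,0,0],"turn": [0,0,0]},{"travel": [0,0,0],"turn": [0,0,0]},{"travel": [0,0,0],"turn": [0,0,0]},{"travel": [0,0,0],"turn": [0,0,0]},{"travel": [0,0,0],"turn": [0,0,0]},{"travel": [0,0,0],"turn": [0,0,0]},{"travel": [0,0,0],"turn": [0,0,0]}]}}

```text
clock: 5.7
tool_pos: [0.4854, 0.1266, 0.1146]
tool_rot: [1.949, 2.464, 0.0]
ft_force: [-0.7, 0.3, -3.5]
gripper_width: 0.0521
grip_force: 30.0
```

Run:
```python
from h import *
from bench import sensors,eyes
for i in range(6):
    s=eyes.snapshot("side"); print(sensors.observe()["ft_force"])
cv2.imwrite("pics/lift.png",s["img"][100:360,150:450])
```

```text
[ 0.17204565  0.20660387 -3.58307439]
[ 0.23028823  0.60851236 -2.59559972]
[-0.63834158  0.24715308 -4.16542526]
[-0.19249891 -1.24165727 -3.07808565]
[ 0.07186151 -1.26690859 -2.5253483 ]
[-0.8295545  -0.53443313 -2.28766535]
```

View pics/lift.png

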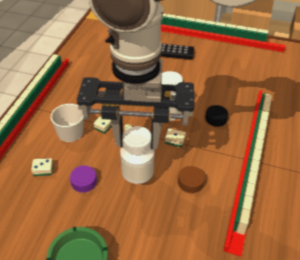

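The picture shows the bottle hanging closed and upright in the gripper at crop (137,155). The force averages about -3.1 N, so this is the full one. Next I set it down.

{"op": "move_arm", "data": {"targets": [{"travel": [0,0,0.006],"turn": [0,0,0]},{"travel": [0,0,0.012],"turn": [0,0,0]},{"travel": [0,0,0.018],"turn": [0,0,0]},{"travel": [0,0,0.023],"turn": [0,0,0]},{"travel": [0,0,0.027],"turn": [0,0,0]},{"travel": [0,0,0.03],"turn": [0,0,0]},{"travel": [0,0,0.03],"turn": [0,0,0]},{"travel": [0,0,0.03],"turn": [0,0,0]}]}}

```text
clock: 6.8
tool_pos: [0.4856, 0.1266, 0.0848]
tool_rot: [1.949, 2.463, 0.001]
ft_force: [0.4, 0.1, -3.9]
gripper_width: 0.0519
grip_force: 30.0
```

{"op": "move_arm", "data": {"targets": [{"travel": [0,0,0.001],"turn": [0,0,0]},{"travel": [0,0,0.002],"turn": [0,0,0]},{"travel": [0,0,0.003],"turn": [0,0,0]},{"travel": [0,0,0.004],"turn": [0,0,0]},{"travel": [0,0,0.004],"turn": [0,0,0]},{"travel": [0,0,0.004],"turn": [0,0,0]},{"travel": [0,0,0.004],"turn": [0,0,0]},{"travel": [0,0,0.004],"turn": [0,0,0]}]}}

```text
clock: 7.6
tool_pos: [0.4862, 0.1266, 0.0817]
tool_rot: [1.948, 2.463, 0.002]
ft_force: [-1.6, -1.1, 6.0]
gripper_width: 0.0523
grip_force: 30.0
```

{"op": "move_arm", "data": {"targets": [{"travel": [0,0,0.001],"turn": [0,0,0]},{"travel": [0,0,0.002],"turn": [0,0,0]},{"travel": [0,0,0.003],"turn": [0,0,0]},{"travel": [0,0,0.003],"turn": [0,0,0]},{"travel": [0,0,0.003],"turn": [0,0,0]},{"travel": [0,0,0.003],"turn": [0,0,0]},{"travel": [0,0,0.003],"turn": [0,0,0]},{"travel": [0,0,0.003],"turn": [0,0,0]}]}}

```text
clock: 8.4
tool_pos: [0.4863, 0.1266, 0.079]
tool_rot: [1.948, 2.462, 0.002]
ft_force: [-2.9, 0.0, 8.7]
gripper_width: 0.0521
grip_force: 30.0
```

{"op": "move_arm", "data": {"targets": [{"travel": [0,0,0.001],"turn": [0,0,0]},{"travel": [0,0,0.002],"turn": [0,0,0]},{"travel": [0,0,0.002],"turn": [0,0,0]},{"travel": [0,0,0.002],"turn": [0,0,0]},{"travel": [0,0,0.002],"turn": [0,0,0]},{"travel": [0,0,0.002],"turn": [0,0,0]},{"travel": [0,0,0.002],"turn": [0,0,0]},{"travel": [0,0,0.002],"turn": [0,0,0]}]}}

```text
clock: 9.2
tool_pos: [0.4866, 0.1266, 0.0784]
tool_rot: [1.948, 2.462, 0.002]
ft_force: [-6.0, -0.7, 17.7]
gripper_width: 0.0519
grip_force: 30.0
```

{"op": "move_arm", "data": {"targets": [{"travel": [0,0,0],"turn": [0,0,-0.13]},{"travel": [0,0,0],"turn": [0,0,-0.26]},{"travel": [0,0,0],"turn": [0,0,-0.39]},{"travel": [0,0,0],"turn": [0,0,-0.52]},{"travel": [0,0,0],"turn": [0,0,-0.65]},{"travel": [0,0,0],"turn": [0,0,-0.78]},{"travel": [0,0,0],"turn": [0,0,-0.9]},{"travel": [0,0,0],"turn": [0,0,-1.0]}]}}

```text
clock: 10.0
tool_pos: [0.4869, 0.1265, 0.0784]
tool_rot: [0.522, 3.095, 0.0]
ft_force: [-6.3, -2.0, 17.9]
gripper_width: 0.0523
grip_force: 30.0
```

Run:
```python
from h import *
from bench import sensors,eyes
for i in range(3):
    eyes.snapshot("side");o=sensors.observe(); print(o["ft_force"],o["ft_torque"],o["tool_pos"],o["q"][5])
```

```text
[-5.95089387 -0.91260968 16.57982662] [-0.23086747  1.08066357 -0.03701688] [0.48694429 0.12643382 0.07837004] -1.2263740984352975
[-5.59819471 -1.25022676 17.48348823] [-0.33210871  1.063158    0.04881386] [0.48696837 0.12643005 0.07837721] -1.2203978670961868
[-5.75538934 -2.30369005 16.51424611] [-0.303598    1.04570369  0.07882892] [0.48699706 0.12638668 0.07838572] -1.2187155754686805
```

{"op": "move_arm", "data": {"targets": [{"travel": [0,0,-0.004],"turn": [0,0,0]},{"travel": [0,0,-0.008],"turn": [0,0,0]},{"travel": [0,0,-0.012],"turn": [0,0,0]},{"travel": [0,0,-0.016],"turn": [0,0,0]},{"travel": [0,0,-0.02],"turn": [0,0,0]},{"travel": [0,0,-0.024],"turn": [0,0,0]},{"travel": [0,0,-0.024],"turn": [0,0,0]},{"travel": [0,0,-0.024],"turn": [0,0,0]}]}}

```text
clock: 10.95
tool_pos: [0.4854, 0.1267, 0.0996]
tool_rot: [0.53, 3.097, 0.0]
ft_force: [-0.5, -0.7, -0.8]
gripper_width: 0.052
grip_force: 30.0
```

Run:
```python
from h import *
from bench import sensors,eyes
for i in range(4):
    s=eyes.snapshot("side");o=sensors.observe(); print(o["ft_force"],o["tool_pos"])
cv2.imwrite("pics/open.png",cv2.resize(s["img"][200:310,230:350],None,fx=4,fy=4))
```

```text
[-0.78569506  0.70922171  0.11064128] [0.4852389  0.12664817 0.09944799]
[-0.24036697 -0.22627237 -0.49370607] [0.4851972  0.12663841 0.0993674 ]
[-0.23507961  0.10530059 -0.35610228] [0.48518739 0.12661184 0.099345  ]
[ 0.33628666 -0.33519002 -0.22946735] [0.48520063 0.12659905 0.09935667]
```

View pics/open.png

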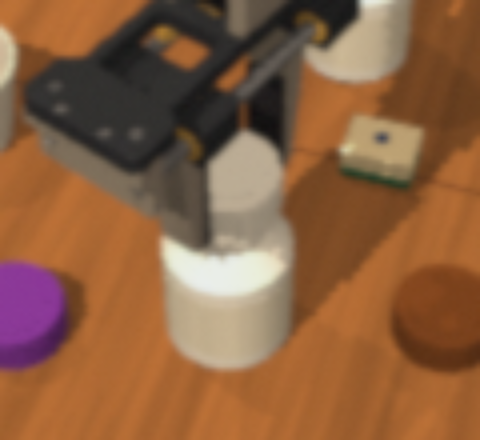

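The picture shows the bottle standing, bottom at crop (228,360), with the cap in the gripper at crop (245,180). The wrist carries almost no load, so the cap is free. Now I raise it.

{"op": "move_arm", "data": {"targets": [{"travel": [0,0,-0.008],"turn": [0,0,0]},{"travel": [0,0,-0.016],"turn": [0,0,0]},{"travel": [0,0,-0.024],"turn": [0,0,0]},{"travel": [0,0,-0.032],"turn": [0,0,0]},{"travel": [0,0,-0.04],"turn": [0,0,0]},{"travel": [0,0,-0.045],"turn": [0,0,0]},{"travel": [0,0,-0.045],"turn": [0,0,0]},{"travel": [0,0,-0.045],"turn": [0,0,0]}]}}

```text
clock: 11.95
tool_pos: [0.4853, 0.1266, 0.1445]
tool_rot: [-0.53, -3.096, 0.0]
ft_force: [-0.3, 0.3, -0.5]
gripper_width: 0.0519
grip_force: 30.0
```

Run:
```python
from h import *
from bench import sensors,eyes
for i in range(6):
    s=eyes.snapshot("side");o=sensors.observe()
print(o["ft_force"],o["tool_pos"],o["tool_rot"],o["grip_force"],o["gripper_width"])
cv2.imwrite("pics/up.png",cv2.resize(s["img"][130:320,190:430],None,fx=3,fy=3))
```

```text
[ 0.06924939 -0.34775188 -0.36238505] [0.48515415 0.12659772 0.1442829 ] [-5.29475877e-01 -3.09599984e+00  2.32965598e-04] 29.998543874826282 0.05175948556693535
```

View pics/up.png

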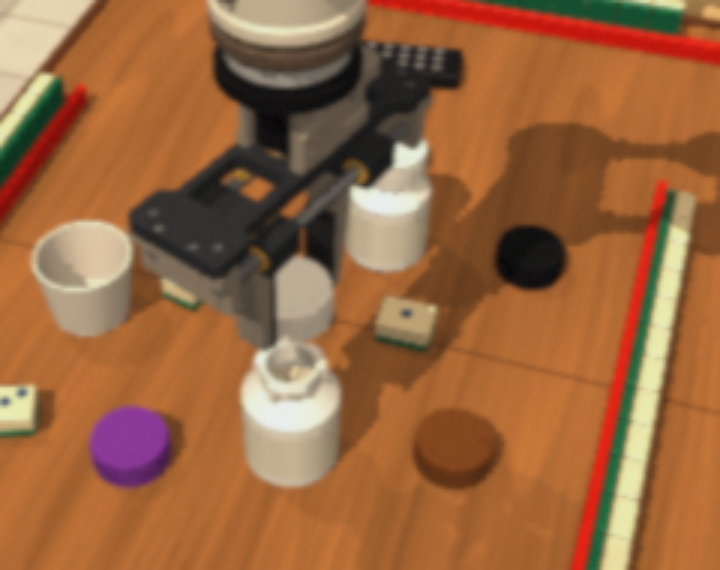

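The open bottle mouth is visible at crop (292,365), with the cap held level above it at (300,295). The other bottle stands closed behind the gripper at (388,220).

```bash
python3 -c "
from bench import job
print(job.job_done())"
```

```text
the job is handed in; nothing more can be done
None
```

I handed the job in with the full bottle (the left one, about 0.33 kg by feel) open and standing in its place, its cap held level about 5 cm above the mouth, and the other bottle never touched and still closed; no verdict came back.

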